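# Latch the instrument case

## Task

The grey instrument case on the bench stands ajar on its springy seal. Hook the wire loop of its draw latch over the keeper on the cover, then press the lever down flat past centre so that the latch holds the cover shut, and let go. Leave the bottles, tube and timer round the case where they are.

Things in the scene. Friction and masses are not known exactly. Their poses are not given: they have to be found in the camera images.
- case: Grey plastic instrument case, upright on its hinge edge, 141 deep (x) x 180 wide (y) x 140 mm high; does not move. Origin on the bench under it; x points from cover side to back, z up. Body half x = -20 to +75 mm, cover half x = -66 to -20. Across the middle of its top (y = 0) lies a steel draw latch: lever and wire loop on the body half, keeper hook on the cover. 'Forward' below = -x of the case.
- cover (a joint): Cover half, hinged along the bottom of the split. 0 = hard shut; it starts ajar at about 0.035 rad (5 mm at the top) on its springy seal, which pushes with about 20 N at the top when nearly shut. Latched it stands at about 0.01.
- latch_lever (a joint): Lever, hinged on the case's y axis at lever_pivot. 0 = flat, handle pointing back; grows as the handle rises and swings forward over the keeper (1.57 upright, stop 2.35). Starts at 1.9 to 2.15; stays where left (about 1 N at the tip moves it). With the loop hooked closing takes a few N at the tip; from about 0.3 down it is past centre and pulls itself flat.
- latch_loop (a joint): Hinge of the wire loop on the lever. The loop's elevation above level, looking forward, is about latch_loop minus latch_lever (rad); it starts 0.25 to 0.75 rad up. Light friction (under 1 N at the bar) keeps it where it is left relative to the lever: when the lever swings, an unhooked loop swings along.
- lever_pivot (a point): Axis of the lever: 10 mm above the top of the case, at x = +6 mm, y = 0 of the case.
- lever_tip (a point): Point near the end of the lever's handle, on the face that is uppermost when flat and turned to the keeper when upright; 55 mm along the handle from lever_pivot, with that face 5 mm off the line through the pivot. The handle is a steel plate 26 mm wide that ends 8 mm further out.
- loop_bar (a point): Middle of the loop's cross bar: round wire 5.6 mm thick, 36 mm long along the case's y. Two side wires join it to the loop's hinge, 56 mm away. That hinge lies on the lever 17 mm from lever_pivot, 0.2 rad from the handle on its underside: straight above lever_pivot with the lever at 1.77, 17 mm behind it with the lever flat.
- keeper_seat (a point): Where the bar's middle lies when hooked; on the cover, 5.2 mm above its top. The keeper is a steel hook 18 mm wide, open forward: stem just behind this point, lip above it, reaching 4 mm forward of it, 4.3 to 7.5 mm above it; flat foot 3.2 mm below it. The bar must go down in front of the lip, then back (+x) under it. The cover's top goes on 33 mm forward of this point.
- buffer_bottle: White bottle, blue cap, 48 mm wide, 104 mm high, standing beside the case. Bystander. Origin under its centre.
- conical_tube: Small conical tube, orange cap, 22 mm by 117 mm, lying before the case. Bystander. Origin at its middle, on the bench.
- ethanol_bottle: White bottle, red cap, 52 mm wide, 124 mm high, standing to the left; a tall instrument stands behind it and behind the case. Bystander. Origin under its centre.
- timer: Small white bench timer, 68 by 64 by 19 mm, lying to the right. Bystander. Origin under its centre.

How it is judged (in metres and radians):
On the way:
1. the loop's bar lies under the keeper's lip while the lever is still up (value of joint latch_lever above 0.3 rad and x of loop_bar in the frame of keeper_seat between -0.004 and 0.003 m and z of loop_bar in the frame of keeper_seat below 0.003 m), for 0.1 s.
At the end, for the whole second after the job is handed in: The lever lies flat (within 0.1 rad), the loop's bar lies in the keeper (within 4 mm of its seat) and the cover is drawn shut (below 0.018 rad, about 2.5 mm at the top) (value of joint latch_lever below 0.1 rad and value of joint cover below 0.018 rad and distance between loop_bar and keeper_seat below 0.004 m); the robot touches nothing.
It fails at once if a bystander (bottle, tube or timer) is shifted by more than 3 cm (distance of any of buffer_bottle, conical_tube, ethanol_bottle, timer from where it was at the start of the episode above 0.03 m).
It also fails if it takes over 45 s, if anything falls off the work surface, if the arm or the gripper's body presses on something with over 40 N, if the wrist force passes 120 N, or if a joint passes its speed limit or range.

## Robot

A 6-joint arm with a two-finger parallel gripper is mounted at the origin on the work surface; the furniture and walls round the work are solid. World frame = base frame: x ahead of the robot, y to its left, z up, the work surface at z = 0. Lengths are in m, angles in degrees, forces in N, time in s.
With the tool pointing down it reaches from about 0.4 to 0.825 m from the base axis. Payload 7 kg.
Tool frame: the origin (TCP) lies at the centre of the arm's flange, where the gripper is bolted on; the fingertips stand 178 mm ahead of it and the grasp point (between the pads) lies 159 mm ahead of it; x points along the fingers, y is the direction in which the jaws open and shut, and the axes are right-handed (so a half turn about x gives the same grasp; the last joint's range is limited). The gripper opens to 88 mm and grips with 3 to 60 N. Pads are 19 mm wide; open, the fingers measure 130 mm over their backs; the gripper's body (78 mm by 193 mm) begins 47 mm behind the grasp point.
Start: joints at [93.57, 20.546, 0.682, 0, -70.136, -16.507], TCP at [0.151, 0.658, 0.405] pointing down, gripper open.
Joint ranges: [-176.03, 176.03], [-82.01, 121.73], [-58.28, 71.71], [-173.87, 95.51], [-174.79, -0.11], [-173.66, 173.66]. Speed limits (degrees/s): [136.94, 136.94, 172.46, 180, 180, 180].

## Interface

Orientations are given as [roll, pitch, yaw] about the fixed x, y, z axes, in that order (R = Rz(yaw) Ry(pitch) Rx(roll)).
In Python, from plant import ctrl gives the robot as it stands. The module is installed in compiled form; this text tells all that it offers.
- The arm moves only by the shell command python3 -m inch 'ROWS'. ROWS is JSON, one flat list of numbers, 7 for each row, row after row: the shift along the tool's x, y, z in m, then the turn, a rotation vector about the tool's x, y, z in degrees, then the finger opening in m, from 0 to 0.0876. In form: [dx, dy, dz, rx, ry, rz, hand, dx, dy, dz, rx, ry, rz, hand, ...]. A call has 1 to 20 rows; each row shifts and turns the pose as measured when the row begins, along the tool's axes as they then stand; what a row does not reach is not made up. A row lasts 1/8 s, in which the tool goes at most 62.5 mm and 10.7 degrees, less where a joint would pass 70% of its speed; a pose out of reach is approached as far as the arm can. A call with a gripper value outside its range is refused whole. The fingers move at their own pace and stop on an object; the grip force is fixed at half the most. Time passes only in rows, so rows that do not move let the fingers close. It gives the time, the measured TCP pose, the force and the opening at its end, in the units of the state.
- ctrl.get_obs(): the state, without advancing time (a new reading comes with each control period).
- ctrl.snapshot(name): name is "scene" or "top"; returns a dict with "color" (400x640x3 uint8, red, green, blue), "depth" (400x640 float32, m along the optical axis (not along the pixel's ray), 0 where there is no reading), "K" (3x3 intrinsics, pixels), "k1" (the pictures are not rectified: a ray, as slopes to the right and down, at radius r is drawn at 1 + k1 r^2 times it, then the intrinsics apply), "position" and "attitude" of the camera in the world. Camera axes: x right, y up, looking along -z (the intrinsics and any distortion apply to the point x, -y, -z); pixel columns grow to the right and rows downward; lengths in m; the calibration is good to about 2 mm. A picture is of the moment at which its call begins.
- ctrl.close_job(): hands the job in, once; it reports no verdict.
The state is a dict: "clock": time; "joint_pos": joint angles; "qvel": joint speeds; "tau": joint torques, N m; "tool_pos": TCP position; "orientation": TCP orientation; "force": force on the tool from outside, world axes, zero at the start; "moment": the same for the moment, N m; "opening": finger opening in m.
Only numpy, scipy, OpenCV 4.12 (cv2) and the standard library are available. Lean on these libraries where they do the work, as an engineer would, in place of code of your own. Each camera call takes 0.05 s, during which the arm holds its last target.

## Working session

There is one attempt and no reset: what is moved stays moved. The work goes in short steps, Python scripts to look and compute and a shell command to move; the robot and the scene stay as the last step left them, time stands still between calls to the robot, and variables do not carry over. Pictures are saved under pics/ and viewed, and the job is handed in when it is done.

```bash
mkdir -p pics
cat > h.py <<'E'
import numpy as np,cv2
from plant import ctrl
from scipy.spatial.transform import Rotation as R
def snap(n,f):
    s=ctrl.snapshot(n); cv2.imwrite('pics/'+f+'.png',s['color'][:,:,::-1]); np.save('pics/'+f+'.npy',s,allow_pickle=True); return s
def load(f): return np.load('pics/'+f+'.npy',allow_pickle=True).item()
E
python3 - <<'E'
from h import *
for n in('scene','top'):
    s=snap(n,n+'0'); print(n,s['K'],s['k1'],s['position'],s['attitude'])
print(ctrl.get_obs())
E
```

```text
scene [[519.98362489   0.         319.36325652]
 [  0.         519.98362489 200.9953489 ]
 [  0.           0.           1.        ]] 0.02044083587026173 [ 0.01238489 -0.43572806  1.14326983] [ 31.67195813  -0.11897401 -49.42075978]
top [[407.49194073   0.         318.81182046]
 [  0.         407.49194073 195.22799868]
 [  0.           0.           1.        ]] -0.040723215969158934 [ 0.2489815  -0.03536691  1.1176677 ] [ 13.78498005   0.13584433 -86.42726071]
{'clock': 0.1, 'joint_pos': array([ 9.35702194e+01,  2.05871324e+01,  6.41042546e-01, -1.72245292e-02,
       -7.01356101e+01, -1.65062716e+01]), 'qvel': array([-0.01984678, -0.02593884,  0.15753151, -0.01059876,  0.07025248,
        0.03293085]), 'tau': array([-1.35780218e-03, -5.84165025e+01,  2.93749130e+01,  7.01555684e+00,
        1.01764721e-02, -4.92874153e-05]), 'tool_pos': array([0.1510798 , 0.65771166, 0.40383538]), 'orientation': array([ 95.29675339,  89.91671024, -97.64516312]), 'force': array([-0.74106866,  0.02702393, -0.53482511]), 'moment': array([ 0.01847168, -0.01340811,  0.00346374]), 'opening': 0.08768813162922441}
```

View pics/scene0.png

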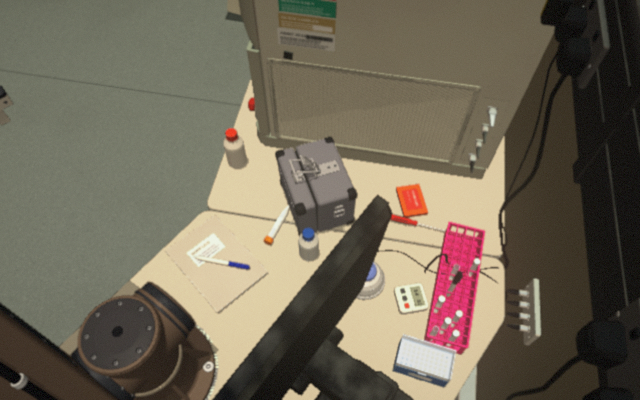

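View pics/top0.png

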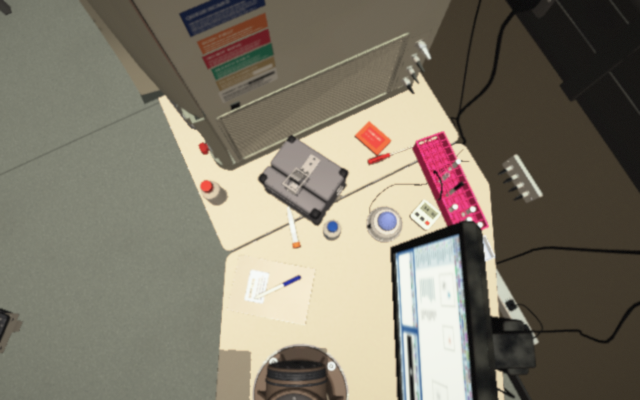

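The case is at about (318,183) in scene and (304,178) in top; the arm is off to the left. I'll enlarge the latch next.

Run:
```python
from h import *
for n,(u0,v0,u1,v1) in(('scene0',(265,125,365,235)),('top0',(250,125,355,255))):
    s=load(n); c=s['color'][v0:v1,u0:u1,::-1]
    k=600/(v1-v0)
    k=int(k)
    cv2.imwrite('pics/%s_z.png'%n,cv2.resize(c,None,fx=k,fy=k,interpolation=cv2.INTER_CUBIC)); print(n,k)
```

```text
scene0 5
top0 4
```

View pics/scene0_z.png

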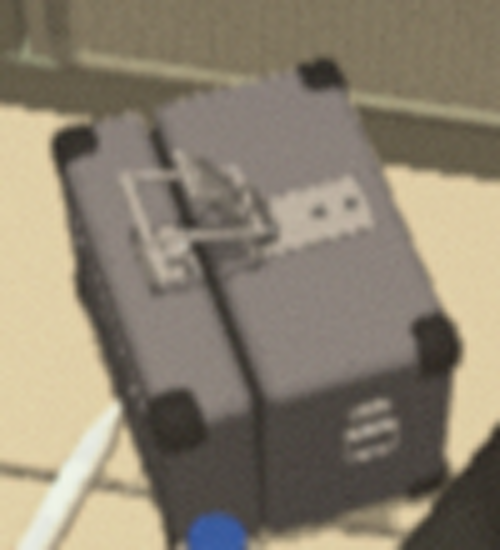

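View pics/top0_z.png

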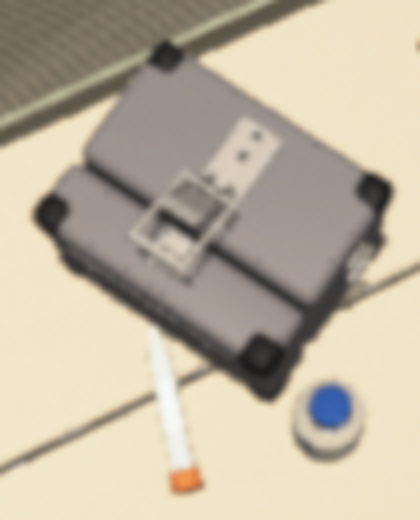

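```bash
cat >> h.py <<'E'
def rays(s,uv):
    uv=np.atleast_2d(np.array(uv,float)); K=s['K']
    d=np.c_[(uv[:,0]-K[0,2])/K[0,0],(uv[:,1]-K[1,2])/K[1,1]]
    x=d.copy()
    for _ in range(10): x=d/(1+s['k1']*(x**2).sum(1,keepdims=True))
    v=np.c_[x[:,0],-x[:,1],-np.ones(len(x))]
    Rm=R.from_euler('xyz',s['attitude'],degrees=True)
    return np.array(s['position']),Rm.apply(v)
def onz(s,uv,z):
    p,v=rays(s,uv); t=(z-p[2])/v[:,2]; return p+t[:,None]*v
def cloud(s,u0,v0,u1,v1):
    V,U=np.mgrid[v0:v1,u0:u1]; uv=np.c_[U.ravel(),V.ravel()]
    p,v=rays(s,uv); d=s['depth'][uv[:,1],uv[:,0]]
    return uv,p+d[:,None]*v
def tri(sa,ua,sb,ub):
    pa,va=rays(sa,ua);pb,vb=rays(sb,ub); va=va[0];vb=vb[0]
    A=np.c_[va,-vb]; t=np.linalg.lstsq(A,pb-pa,rcond=None)[0]
    a=pa+t[0]*va;b=pb+t[1]*vb
    return (a+b)/2,np.linalg.norm(a-b)
def proj(s,P):
    P=np.atleast_2d(P);Rm=R.from_euler('xyz',s['attitude'],degrees=True)
    c=Rm.inv().apply(P-np.array(s['position'])); x=np.c_[c[:,0]/-c[:,2],-c[:,1]/-c[:,2]]
    x=x*(1+s['k1']*(x**2).sum(1,keepdims=True)); K=s['K']
    return np.c_[x[:,0]*K[0,0]+K[0,2],x[:,1]*K[1,1]+K[1,2]]
E
python3 - <<'E'
from h import *
for n,b in(('scene0',(265,125,365,235)),('top0',(250,125,355,255))):
    s=load(n); uv,P=cloud(s,*b)
    h,e=np.histogram(P[:,2],bins=np.arange(-.02,.24,.01)); print(n,h)
    m=(P[:,2]>.13)&(P[:,2]<.15)
    Q=P[m]; print(np.median(Q[:,2]))
    r=cv2.minAreaRect((Q[:,:2]*1000).astype(np.float32)); print(r)
    print(cv2.boxPoints(r))
    # high points
    m=(P[:,2]>.16)&(P[:,2]<.3)
    for a,p in list(zip(uv[m],P[m]))[:60:2]: print(a,p.round(3),end=' ')
    # bench sanity
E
```

```text
scene0 [   8  779 1750  234  134  178  234  274  261  271  217  443  445  431
  415 1648 2434  173  115  100   83   37   19    0    0]
0.14068898833484111
((542.9418334960938, 39.91691589355469), (247.98590087890625, 227.86734008789062), 32.52016067504883)
[[ 377.14035    69.327896]
 [ 499.641    -122.81038 ]
 [ 708.7433     10.505936]
 [ 586.2427    202.64421 ]]
[329 125] [0.653 0.079 0.164] [332 125] [0.659 0.075 0.162] [334 125] [0.663 0.072 0.161] [336 125] [0.661 0.064 0.168] [338 125] [0.667 0.063 0.164] [340 125] [0.67  0.059 0.164] [342 125] [0.673 0.055 0.165] [344 125] [0.675 0.05  0.166] [346 125] [0.677 0.046 0.168] [348 125] [0.677 0.04  0.172] [350 125] [0.679 0.035 0.175] [352 125] [0.681 0.031 0.176] [354 125] [0.685 0.028 0.174] [356 125] [0.688 0.024 0.174] [358 125] [0.69  0.02  0.176] [360 125] [0.694 0.017 0.175] [362 125] [0.696 0.012 0.177] [364 125] [0.698 0.008 0.179] [335 126] [0.662 0.068 0.161] [338 126] [0.665 0.061 0.163] [341 126] [0.672 0.057 0.16 ] [343 126] [0.675 0.053 0.161] [345 126] [0.676 0.048 0.164] [347 126] [0.679 0.044 0.164] [349 126] [0.6
[... 726 characters left out ...]
123 0.224] [265 125] [0.633 0.119 0.219] [267 125] [0.635 0.115 0.215] [269 125] [0.636 0.11  0.212] [271 125] [0.639 0.107 0.205] [273 125] [0.642 0.103 0.199] [275 125] [0.643 0.098 0.197] [277 125] [0.646 0.094 0.192] [279 125] [0.648 0.09  0.187] [281 125] [0.65  0.086 0.183] [283 125] [0.652 0.081 0.179] [285 125] [0.656 0.077 0.171] [287 125] [0.658 0.073 0.167] [289 125] [0.66  0.068 0.164] [250 126] [0.615 0.148 0.249] [252 126] [0.618 0.145 0.243] [254 126] [0.619 0.14  0.241] [256 126] [0.622 0.137 0.235] [258 126] [0.623 0.133 0.232] [260 126] [0.626 0.129 0.226] [262 126] [0.628 0.125 0.223] [264 126] [0.631 0.121 0.217] [266 126] [0.632 0.117 0.214] [268 126] [0.636 0.113 0.207]
```

Run:
```python
from h import *
for n,b in(('scene0',(265,125,365,235)),('top0',(250,125,355,255))):
    s=load(n); uv,P=cloud(s,*b)
    W=b[2]-b[0];H=b[3]-b[1]
    m=((P[:,2]>.13)&(P[:,2]<.149)).reshape(H,W).astype(np.uint8)
    m=cv2.morphologyEx(m,cv2.MORPH_OPEN,np.ones((3,3)))
    nn,l,st,_=cv2.connectedComponentsWithStats(m,connectivity=4); k=1+st[1:,4].argmax(); m=(l==k).ravel()
    Q=P[m]; print(n,len(Q),Q[:,2].mean())
    r=cv2.minAreaRect((Q[:,:2]*1000).astype(np.float32)); print(r,cv2.boxPoints(r).round(1).tolist())
    A=np.c_[Q[:,:2],np.ones(len(Q))];print('plane',np.linalg.lstsq(A,Q[:,2],rcond=None)[0])
    # gap line: dark pixels on top
    g=s['color'][uv[:,1],uv[:,0]].mean(1); 
    cv2.imwrite('pics/m_%s.png'%n,cv2.resize(m.reshape(H,W).astype(np.uint8)*255,None,fx=4,fy=4))
    print('gray median',np.median(g[m]))
```

```text
scene0 3504 0.1405436170998179
((539.5247192382812, 25.902122497558594), (185.52572631835938, 148.92221069335938), 59.1580696105957) [[428.0, -15.600000381469727], [555.9000244140625, -91.9000015258789], [651.0, 67.4000015258789], [523.2000122070312, 143.6999969482422]]
plane [ 0.0173946  -0.00292636  0.13129812]
gray median 129.66666666666666
top0 3556 0.13954999427381998
((538.1605224609375, 26.104415893554688), (183.73941040039062, 149.21156311035156), 59.22453689575195) [[427.1000061035156, -14.699999809265137], [555.2999877929688, -91.0], [649.2999877929688, 66.9000015258789], [521.0999755859375, 143.1999969482422]]
plane [ 0.01717998 -0.00674153  0.13049409]
gray median 148.66666666666666
```

View pics/m_top0.png

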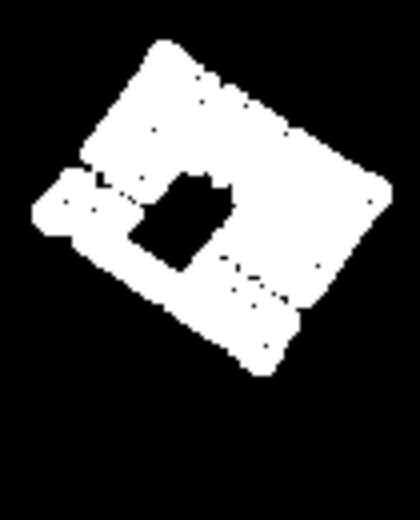

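Case: the fitted top rectangle is about 149 x 185 mm at z = 0.140, as expected for 146 x 180 plus edge pixels. The origin is near (0.537, 0.027) with yaw near -30.8°. Next are the loop bar and the lever.

```bash
cat >> h.py <<'E'
O=np.array([.5372,.0270,0]); YAW=-30.8
C=R.from_euler('z',YAW,degrees=True)
def tocase(p): return C.inv().apply(np.atleast_2d(p)-O)*1000
def toworld(c): return C.apply(np.atleast_2d(c)/1000.)+O
def model(th,e,cov=.035):
    piv=np.array([6,150.]);u=lambda a:np.array([np.cos(a),np.sin(a)])
    tip=piv+55*u(th)+5*np.array([-np.sin(th),np.cos(th)]);end=piv+63*u(th)
    h=piv+17*u(th-.2); bar=h+56*np.array([-np.cos(e),np.sin(e)])
    return tip,end,h,bar
E
python3 - <<'E'
from h import *
a=load('scene0');b=load('top0')
def px(z,k,o): return [(z[0]+.5)/k-.5+o[0],(z[1]+.5)/k-.5+o[1]]
A=[px(z,5,(265,125)) for z in((127,175),(153,290))]
B=[px(z,4,(250,125)) for z in((133,233),(187,272))]
for ua,ub in zip(A,B):
    p,g=tri(a,ua,b,ub); print(tocase(p).round(1),'gap',round(g*1000,1))
# high points on lever: cloud of both views in case frame
for s,bx in((a,(265,125,365,235)),(b,(250,125,355,255))):
    uv,P=cloud(s,*bx); q=tocase(P)
    m=(abs(q[:,1])<25)&(q[:,2]>147)&(q[:,2]<230)&(q[:,0]>-75)&(q[:,0]<60)
    q=q[m]; i=np.argsort(-q[:,2]); print(len(q)); print(q[i][::max(1,len(q)//45)].round(0).astype(int).tolist())
# keeper/plate check in image grid: model overlays
for n,s,(u0,v0,u1,v1),k in(('s',a,(285,145,345,195),12),('t',b,(270,150,325,205),10)):
    c=cv2.resize(s['color'][v0:v1,u0:u1,::-1],None,fx=k,fy=k,interpolation=cv2.INTER_CUBIC)
    cv2.imwrite('pics/zz%s.png'%n,c)
E
```

```text
[[-52.   16.4 189.5]] gap 0.0
[[-48.  -14.4 139.7]] gap 6.4
303
[[-30, 2, 205], [-29, -3, 203], [-27, -3, 202], [-26, -14, 200], [-25, -10, 199], [-22, 6, 197], [-18, -12, 195], [-20, 5, 193], [-15, 13, 192], [-52, 0, 190], [-51, 3, 190], [-54, -4, 189], [-55, 8, 188], [-16, -4, 188], [-51, 11, 187], [-55, 15, 187], [-38, 16, 186], [-44, 19, 185], [-11, 11, 185], [-40, 16, 183], [-14, 8, 183], [-28, 16, 182], [-12, 0, 181], [-9, 11, 180], [-38, 18, 179], [-11, 4, 178], [-10, -1, 177], [-27, -15, 176], [-3, 7, 175], [-6, -17, 173], [-6, 13, 172], [-9, -12, 171], [0, -15, 171], [-5, -7, 171], [2, -9, 170], [2, 13, 169], [-5, 7, 169], [7, -9, 168], [-5, -1, 167], [5, -5, 164], [5, -5, 159], [7, -7, 157], [7, 7, 155], [6, -10, 154], [9, -8, 154], [-42, 1, 153], [-33, -2, 152], [-38, -1, 150], [6, -9, 148], [-2, -5, 147], [-34, -6, 147]]
255
[[-29, -12, 205], [-30, -1, 202], [-28, -8, 201], [-25, 11, 200], [-25, -6, 199], [-22, 7, 198], [-19, -13, 196], [-21, -6, 194], [-17, 11, 193], [-55, 16, 190], [-55, 3, 189], [-18, -7, 188], [-55, -18, 187], [-52, -1, 187], [-56, 5, 186], [-16, -13, 186], [-51, -15, 185], [-55, 14, 185], [-50, -20, 184], [-16, 10, 184], [-44, -19, 183], [-44, 17, 182], [-32, 17, 181], [-11, -13, 180], [-14, 9, 179], [-19, 17, 178], [-27, 17, 177], [-29, -19, 176], [-11, 11, 175], [-13, -20, 174], [-25, -19, 173], [-16, -19, 172], [-9, -2, 172], [-7, -6, 171], [0, -7, 170], [-7, 0, 169], [0, -19, 169], [-4, -7, 168], [-1, 10, 167], [2, 12, 166], [-6, -8, 166], [-5, 4, 164], [8, -7, 159], [-1, -7, 157], [6, 3, 154], [8, 5, 153], [5, -9, 152], [-34, -1, 152], [-37, -5, 151], [-39, -7, 151], [-34, -9, 150]]
```

View pics/zzs.png

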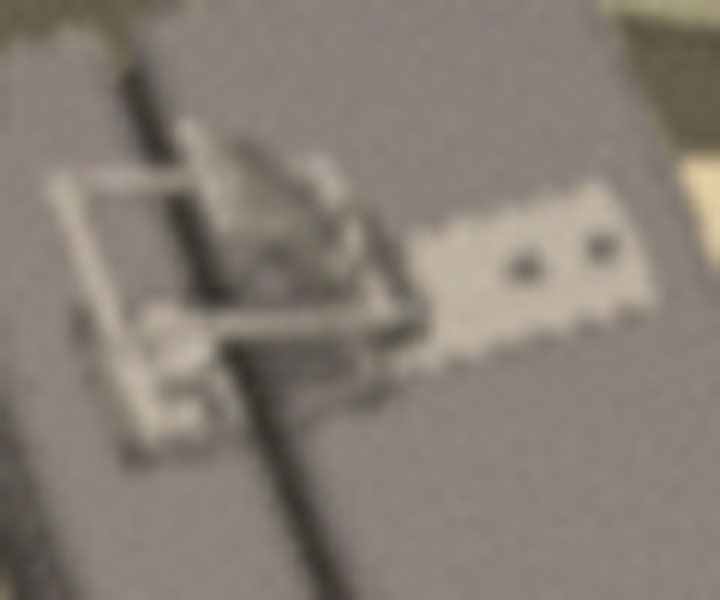

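View pics/zzt.png

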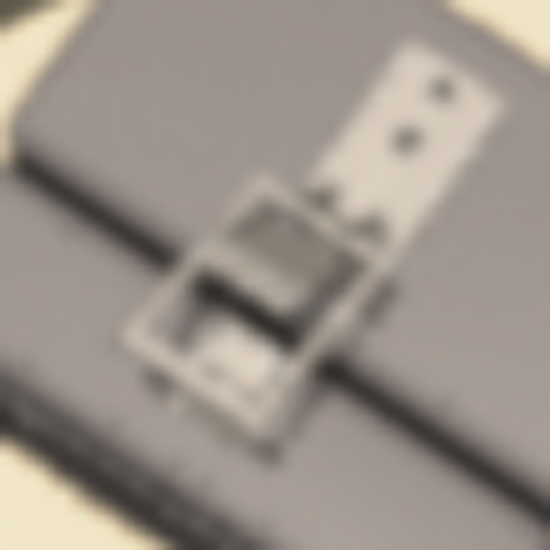

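Readings in the case frame (mm):
- The lever is at about 2.1 rad, with its end near (-30, 205).
- The bar's centre is near (-54, 187), so the loop is 0.38 rad up. That gives 56 mm to the hinge, as stated.
- The lip's front is at x ≈ -42, so the seat is near (-37.5, 145).

The plan is to tilt the gripper 35°, straddle the keeper with the fingers, press the bar down, then push it back.

```bash
cat >> h.py <<'E'
def goalrot(tilt,sgn):
    t=np.radians(tilt); X=C.apply([np.sin(t),0,-np.cos(t)]); Y=sgn*C.apply([0,1,0]); return R.from_matrix(np.c_[X,Y,np.cross(X,Y)])
def cur():
    o=ctrl.get_obs(); return np.array(o['tool_pos']),R.from_euler('xyz',o['orientation'],degrees=True),o
def sign(tilt=35):
    r=cur()[1]; return min((1,-1),key=lambda s:(r.inv()*goalrot(tilt,s)).magnitude())
def plan(tip,tilt,n,L=.178):
    """tip target: case mm"""
    p,r,o=cur(); g=goalrot(tilt,sign(tilt)); tw=toworld(tip)[0]
    rv=(r.inv()*g).as_rotvec(); t0=p+r.apply([L,0,0])
    print('turn deg',np.degrees(rv).round(2),'tip now',tocase(t0).round(1)[0])
    pr=p;rr=r
    for i in range(1,n+1):
        rn=r*R.from_rotvec(rv*i/n); pn=t0+(tw-t0)*i/n-rn.apply([L,0,0])
        print(np.r_[rr.inv().apply(pn-pr).round(4),np.degrees(rv/n).round(2)].tolist()); pr,rr=pn,rn
def stat(L=.178):
    p,r,o=cur(); f=np.array(o['force'])
    print('t',o['clock'],'tip case',tocase(p+r.apply([L,0,0])).round(1)[0],'X',C.inv().apply(r.apply([1,0,0])).round(3),'Fcase',C.inv().apply(f).round(1),'open',round(o['opening'],4),'q',np.round(o['joint_pos'],0))
E
python3 -c "
from h import *
stat(); plan([-80,0,235],35,14)"
```

```text
t 0.1 tip case [-654.5  343.8  225.8] X [ 0.001 -0.001 -1.   ] Fcase [-0.7 -0.4 -0.5] open 0.0877 q [ 94.  21.   1.  -0. -70. -17.]
turn deg [17.32 34.69  5.38] tip now [-654.5  343.8  225.8]
[-0.0004, 0.0347, -0.0238, 1.24, 2.48, 0.38]
[0.0012, 0.034, -0.0246, 1.24, 2.48, 0.38]
[0.0028, 0.0333, -0.0253, 1.24, 2.48, 0.38]
[0.0045, 0.0325, -0.0259, 1.24, 2.48, 0.38]
[0.0062, 0.0318, -0.0264, 1.24, 2.48, 0.38]
[0.0079, 0.031, -0.0268, 1.24, 2.48, 0.38]
[0.0096, 0.0302, -0.0271, 1.24, 2.48, 0.38]
[0.0113, 0.0294, -0.0273, 1.24, 2.48, 0.38]
[0.013, 0.0285, -0.0274, 1.24, 2.48, 0.38]
[0.0148, 0.0277, -0.0275, 1.24, 2.48, 0.38]
[0.0165, 0.0268, -0.0274, 1.24, 2.48, 0.38]
[0.0182, 0.0259, -0.0273, 1.24, 2.48, 0.38]
[0.0199, 0.0251, -0.0271, 1.24, 2.48, 0.38]
[0.0215, 0.0242, -0.0267, 1.24, 2.48, 0.38]
```

```bash
python3 -m inch '[0,0.035,-0.024,1.2,2.5,0.4,0.024, 0.001,0.034,-0.025,1.2,2.5,0.4,0.024, 0.003,0.033,-0.025,1.2,2.5,0.4,0.024, 0.004,0.033,-0.026,1.2,2.5,0.4,0.024, 0.006,0.032,-0.026,1.2,2.5,0.4,0.024, 0.008,0.031,-0.027,1.2,2.5,0.4,0.024, 0.010,0.030,-0.027,1.2,2.5,0.4,0.024]'; python3 -c "
from h import *
stat(); plan([-80,0,235],35,8)"
```

```text
clock: 0.98
tool_pos: [0.2638, 0.3791, 0.3979]
orientation: [174.1, 71.6, -27.4]
force: [-0.0, -0.2, 0.0]
opening: 0.026
t 0.975 tip case [-359.1  165.7  229. ] X [ 0.315  0.018 -0.949] Fcase [ 0.1 -0.2  0. ] open 0.026 q [ 86.   0. -34.  19. -64. -27.]
turn deg [ 8.89 16.54  2.37] tip now [-359.1  165.7  229. ]
[0.01, 0.0249, -0.0232, 1.11, 2.07, 0.3]
[0.0112, 0.0243, -0.0233, 1.11, 2.07, 0.3]
[0.0124, 0.0237, -0.0234, 1.11, 2.07, 0.3]
[0.0136, 0.023, -0.0234, 1.11, 2.07, 0.3]
[0.0148, 0.0224, -0.0234, 1.11, 2.07, 0.3]
[0.016, 0.0217, -0.0232, 1.11, 2.07, 0.3]
[0.0172, 0.0211, -0.0231, 1.11, 2.07, 0.3]
[0.0183, 0.0204, -0.0229, 1.11, 2.07, 0.3]
```

```bash
python3 -m inch '[0.010,0.025,-0.023,1.1,2.1,0.3,0.024, 0.011,0.024,-0.023,1.1,2.1,0.3,0.024, 0.012,0.024,-0.023,1.1,2.1,0.3,0.024, 0.014,0.023,-0.023,1.1,2.1,0.3,0.024, 0.015,0.022,-0.023,1.1,2.1,0.3,0.024, 0.016,0.022,-0.023,1.1,2.1,0.3,0.024, 0.017,0.021,-0.023,1.1,2.1,0.3,0.024, 0.018,0.020,-0.023,1.1,2.1,0.3,0.024]'; python3 -c "
from h import *
stat(); plan([-62,0,205],35,3)
snap('top','top1');snap('scene','scene1')"
```

```text
clock: 1.98
tool_pos: [0.3821, 0.1123, 0.3834]
orientation: [180.0, 54.4, -31.0]
force: [-19.1, -13.3, -32.6]
opening: 0.0239
t 1.975 tip case [-73.3  -6.4 238.6] X [ 0.582 -0.002 -0.813] Fcase [ -9.6 -21.2 -32.6] open 0.0239 q [ 54. -11. -58.  48. -51. -29.]
turn deg [-0.11 -0.59 -0.1 ] tip now [-73.3  -6.4 238.6]
[0.0113, -0.0021, 0.0028, -0.04, -0.2, -0.03]
[0.0113, -0.002, 0.0028, -0.04, -0.2, -0.03]
[0.0113, -0.002, 0.0028, -0.04, -0.2, -0.03]
```

View pics/top1.png

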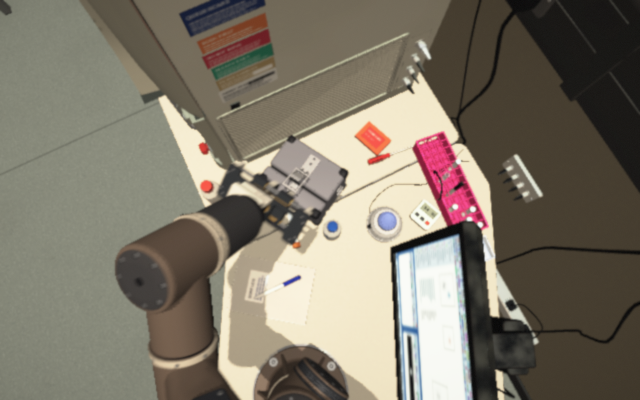

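View pics/scene1.png

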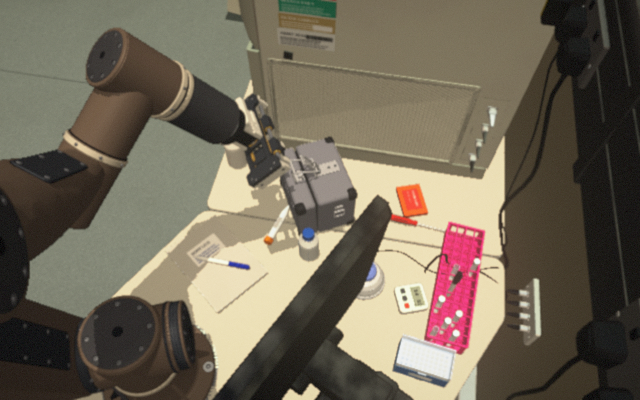

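```bash
python3 -c "
from h import *
stat(); o=ctrl.get_obs(); print(o['joint_pos'],o['moment'],o['qvel'])
for t in (15,20,25,30): print(t); plan([-70,0,225],t,1)"
```

```text
t 2.075 tip case [-72.1  -7.4 239.1] X [ 0.582 -0.004 -0.813] Fcase [ 0.8 -0.2  0.3] open 0.0243 q [ 54. -11. -58.  48. -51. -29.]
[ 53.79295219 -10.97206298 -58.22479626  48.44347494 -50.81038558
 -29.29441728] [ 1.00353983  1.68272844 -0.03375392] [ 3.81477131  0.52091259 -0.11834664 -3.16784328 -1.88252614 -0.48758591]
15
turn deg [ -0.34 -20.61  -0.14] tip now [-72.1  -7.4 239.1]
[0.0241, -0.0071, -0.0561, -0.34, -20.61, -0.14]
20
turn deg [ -0.34 -15.61  -0.16] tip now [-72.1  -7.4 239.1]
[0.0192, -0.007, -0.0413, -0.34, -15.61, -0.16]
25
turn deg [ -0.33 -10.61  -0.17] tip now [-72.1  -7.4 239.1]
[0.0157, -0.0069, -0.0262, -0.33, -10.61, -0.17]
30
turn deg [-0.32 -5.61 -0.19] tip now [-72.1  -7.4 239.1]
[0.0135, -0.0069, -0.0109, -0.32, -5.61, -0.19]
```

The force spike was joint 3 reaching its range limit (-58°), not contact; the reading is zero again. I'll reduce the tilt to 25° to unfold the arm.

```bash
python3 -m inch '[0.005,-0.002,-0.009,-0.1,-3.5,0,0.024, 0.005,-0.002,-0.009,-0.1,-3.5,0,0.024, 0.005,-0.002,-0.009,-0.1,-3.5,0,0.024,0,0,0,0,0,0,0.024]'; python3 -c "
from h import *
stat(); plan([-57,0,200],25,3)"
```

```text
clock: 2.58
tool_pos: [0.412, 0.0996, 0.3844]
orientation: [179.5, 65.3, -31.4]
force: [-1.0, 0.4, 0.2]
opening: 0.0239
t 2.575 tip case [-70.3  -2.5 222.7] X [ 0.418 -0.004 -0.908] Fcase [-1.1 -0.2  0.2] open 0.0239 q [ 49.  -8. -49.  33. -49. -12.]
turn deg [-0.04  0.28 -0.26] tip now [-70.3  -2.5 222.7]
[0.0087, -0.0006, -0.0006, -0.01, 0.09, -0.09]
[0.0087, -0.0006, -0.0006, -0.01, 0.09, -0.09]
[0.0087, -0.0006, -0.0005, -0.01, 0.09, -0.09]
```

```bash
python3 -m inch '[0.009,-0.0007,-0.0006,0,0.1,-0.1,0.024, 0.009,-0.0007,-0.0006,0,0.1,-0.1,0.024, 0.008,-0.0007,-0.0006,0,0.1,-0.1,0.024,0,0,0,0,0,0,0.024]'; python3 -c "
from h import *
stat(); 
for n,(u0,v0,u1,v1),k in(('scene',(240,85,360,195),5),('top',(215,145,325,255),5)):
    s=snap(n,n+'2'); cv2.imwrite('pics/%s2z.png'%n,cv2.resize(s['color'][v0:v1,u0:u1,::-1],None,fx=k,fy=k,interpolation=cv2.INTER_CUBIC))
"
```

```text
clock: 3.08
tool_pos: [0.4231, 0.0947, 0.3585]
orientation: [179.8, 64.9, -30.9]
force: [-0.9, 0.4, 0.0]
opening: 0.0241
t 3.075 tip case [-57.1  -0.4 197.4] X [ 0.424 -0.001 -0.905] Fcase [-1.  -0.1  0. ] open 0.0241 q [ 46.  -6. -52.  37. -43. -14.]
```

View pics/scene2z.png

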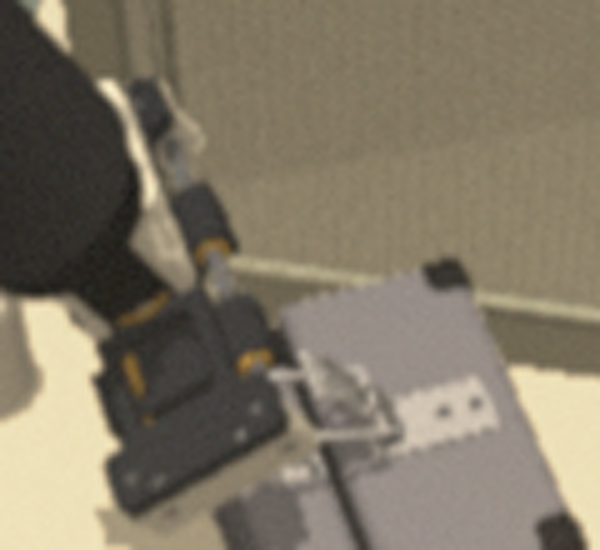

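View pics/top2z.png

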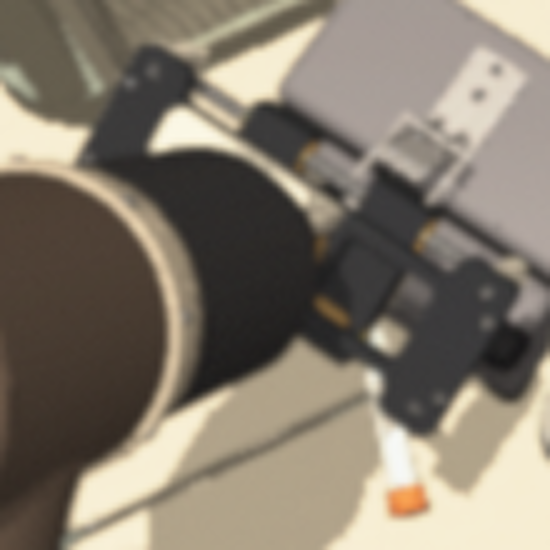

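The bar sits under both fingertips and the keeper lies between them. Joint 3 folds further as the tool goes down, so I'll use a 15° tilt for the press.

```bash
python3 -c "
from h import *
plan([-56,0,195],15,2);plan([-56,0,168],15,6)"
```

```text
turn deg [ 1.000e-01 -1.013e+01  1.000e-02] tip now [-57.1   0.  198.1]
[0.0024, 0.0, -0.0156, 0.05, -5.07, 0.0]
[0.0024, 0.0, -0.0157, 0.05, -5.07, 0.0]
turn deg [ 1.000e-01 -1.013e+01  1.000e-02] tip now [-57.1   0.  198.1]
[0.0047, 0.0, -0.0033, 0.02, -1.69, 0.0]
[0.0048, 0.0, -0.0034, 0.02, -1.69, 0.0]
[0.0048, 0.0, -0.0036, 0.02, -1.69, 0.0]
[0.0049, 0.0, -0.0037, 0.02, -1.69, 0.0]
[0.0049, 0.0, -0.0038, 0.02, -1.69, 0.0]
[0.0049, 0.0, -0.004, 0.02, -1.69, 0.0]
```

```bash
python3 -m inch '[0.0024,0,-0.0104,0,-3.4,0,0.024, 0.0024,0,-0.0104,0,-3.4,0,0.024, 0.0024,0,-0.0104,0,-3.4,0,0.024, 0.005,0,0,0,0,0,0.024,0.005,0,0,0,0,0,0.024]'; python3 -c "
from h import *
stat(); plan([-56,0,168],15,4)"
```

```text
clock: 3.8
tool_pos: [0.453, 0.0775, 0.3554]
orientation: [-179.5, 75.2, -30.1]
force: [0.1, 0.5, 0.5]
opening: 0.0241
t 3.8 tip case [-52.9   0.8 183.3] X [ 0.255  0.003 -0.967] Fcase [-0.2  0.5  0.5] open 0.0241 q [ 40.  -1. -42.  19. -46.   7.]
turn deg [0.11 0.23 0.17] tip now [-52.9   0.8 183.3]
[0.0035, 0.0001, 0.0019, 0.03, 0.06, 0.04]
[0.0035, 0.0001, 0.0019, 0.03, 0.06, 0.04]
[0.0035, 0.0001, 0.0019, 0.03, 0.06, 0.04]
[0.0035, 0.0001, 0.0019, 0.03, 0.06, 0.04]
```

```bash
python3 -m inch '[0.0035,0,0.002,0,0,0,0.024, 0.0035,0,0.002,0,0,0,0.024, 0.0035,0,0.002,0,0,0,0.024, 0.0035,0,0.002,0,0,0,0.024]'; python3 -c "
from h import *
stat(); plan([-55,0,152],15,4)"
```

```text
clock: 4.3
tool_pos: [0.448, 0.0796, 0.3381]
orientation: [-179.8, 75.2, -30.4]
force: [0.4, -0.3, 0.3]
opening: 0.0238
t 4.3 tip case [-58.   -0.2 166. ] X [ 0.256  0.002 -0.967] Fcase [ 0.5 -0.1  0.3] open 0.0238 q [ 40.  -1. -44.  21. -44.   5.]
turn deg [0.2  0.17 0.1 ] tip now [-58.   -0.2 166. ]
[0.0036, -0.0001, 0.0003, 0.05, 0.04, 0.02]
[0.0036, -0.0001, 0.0003, 0.05, 0.04, 0.02]
[0.0036, -0.0001, 0.0003, 0.05, 0.04, 0.02]
[0.0036, -0.0001, 0.0003, 0.05, 0.04, 0.02]
```

```bash
python3 -m inch '[0.0036,0,0.0003,0,0,0,0.024, 0.0036,0,0.0003,0,0,0,0.024, 0.0036,0,0.0003,0,0,0,0.024]'; python3 -c "
from h import *
stat(); 
for n,(u0,v0,u1,v1),k in(('scene',(240,105,360,215),5),('top',(225,145,335,255),5)):
    s=snap(n,n+'3'); cv2.imwrite('pics/%s3z.png'%n,cv2.resize(s['color'][v0:v1,u0:u1,::-1],None,fx=k,fy=k,interpolation=cv2.INTER_CUBIC))
"
```

```text
clock: 4.68
tool_pos: [0.4496, 0.0788, 0.3267]
orientation: [-179.8, 75.2, -30.4]
force: [-0.4, 0.7, -0.4]
opening: 0.024
t 4.675 tip case [-5.620e+01 -1.000e-01  1.546e+02] X [ 0.256  0.002 -0.967] Fcase [-0.7  0.4 -0.4] open 0.024 q [ 40.   0. -45.  21. -42.   4.]
```

View pics/scene3z.png

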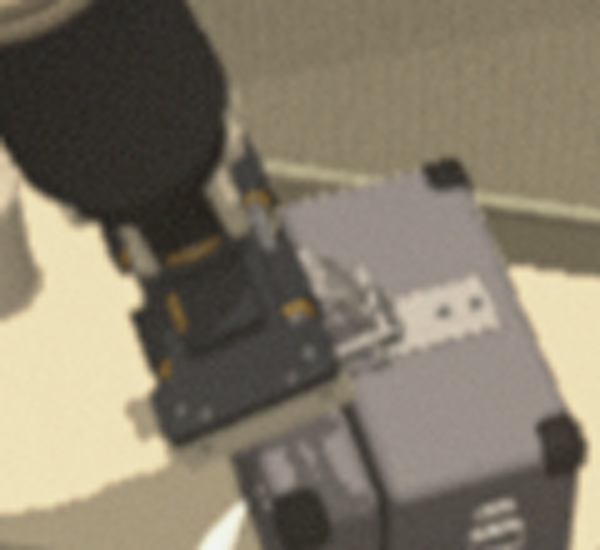

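View pics/top3z.png

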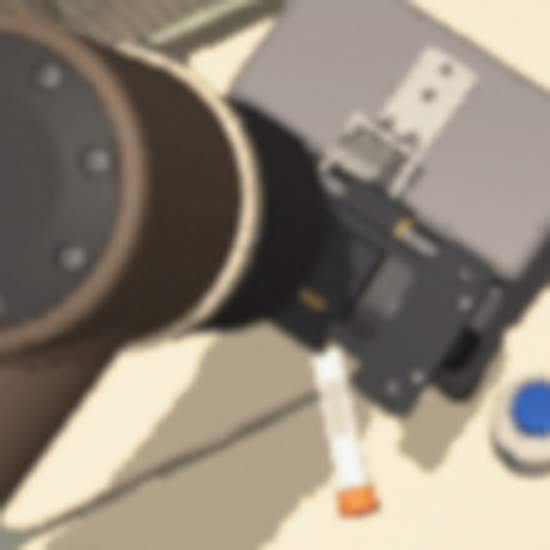

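The side wire now runs down under the finger (scene crop, about (365,340)), so the loop is going down with it. I'll press on to the foot.

```bash
python3 -m inch '[0.004,0,-0.002,0,0,0,0.024]'; python3 -m inch '[0.003,0,-0.001,0,0,0,0.024]';python3 -c "
from h import *
stat()"
```

```text
clock: 4.9
tool_pos: [0.4522, 0.0772, 0.3232]
orientation: [-179.8, 75.2, -30.4]
force: [-0.5, 0.2, 0.5]
opening: 0.024
clock: 5.03
tool_pos: [0.4539, 0.0763, 0.3204]
orientation: [-179.8, 75.2, -30.4]
force: [-0.2, 1.1, 0.0]
opening: 0.0239
t 5.025 tip case [-51.2  -0.  148.3] X [ 0.256  0.002 -0.967] Fcase [-0.7  0.8  0. ] open 0.0239 q [ 39.   1. -45.  22. -40.   4.]
```

```bash
for i in 1 2; do python3 -m inch '[0.0015,0,0.0004,0,0,0,0.024]' | grep force; done; python3 -c "
from h import *
stat()"
```

```text
force: [-2.8, 0.1, 8.3]
force: [-11.3, 0.1, 20.9]
t 5.275 tip case [-50.4   0.2 146.2] X [ 0.258  0.002 -0.966] Fcase [-9.7 -5.7 20.9] open 0.0238 q [ 39.   1. -46.  22. -40.   4.]
```

```bash
python3 -m inch '[-0.0008,0,-0.0002,0,0,0,0.024]'|grep force; for i in 1 2; do python3 -m inch '[0.0005,0,-0.003,0,0,0,0.024]' | grep force; done; python3 -c "
from h import *
stat()"
```

```text
force: [-0.5, -0.7, 0.3]
force: [-5.2, 3.1, 3.5]
force: [-5.3, 3.6, 4.6]
t 5.65 tip case [-4.450e+01  1.000e-01  1.481e+02] X [ 0.257  0.002 -0.966] Fcase [-6.4  0.4  4.6] open 0.024 q [ 38.   2. -45.  22. -40.   5.]
```

```bash
for i in 1 2; do python3 -m inch '[0.0013,0,-0.003,0,0,0,0.024]' | grep force; done; python3 -c "
from h import *
stat()
for n,(u0,v0,u1,v1),k in(('scene',(260,125,360,215),6),('top',(250,145,350,245),6)):
    s=snap(n,n+'4'); cv2.imwrite('pics/%s4z.png'%n,cv2.resize(s['color'][v0:v1,u0:u1,::-1],None,fx=k,fy=k,interpolation=cv2.INTER_CUBIC))
"
```

```text
force: [-13.0, 5.4, 13.0]
force: [-13.6, 5.2, 15.7]
t 5.9 tip case [-38.1   0.3 147.9] X [ 0.257  0.003 -0.966] Fcase [-14.3  -2.5  15.7] open 0.024 q [ 37.   2. -44.  22. -40.   6.]
```

View pics/scene4z.png

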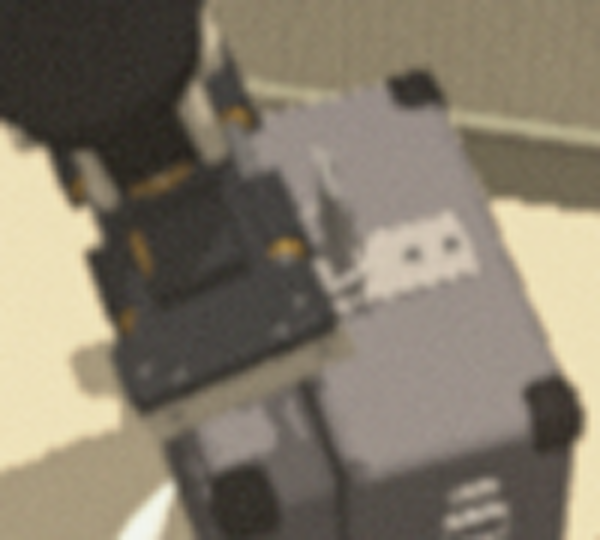

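View pics/top4z.png

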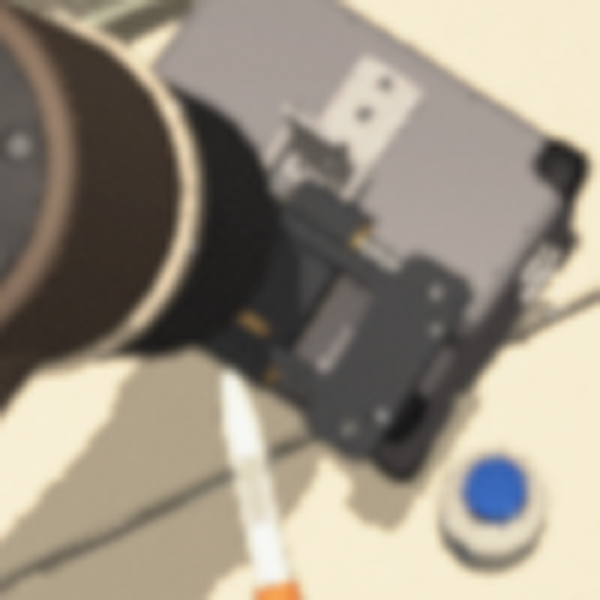

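The lever has swung back past upright, so the bar is being pushed under the lip. I'll read the lever angle from the cloud.

```bash
cat >> h.py <<'E'
def lev(names):
    for n in names:
        s=load(n); uv,P=cloud(s,230,110,370,250); q=tocase(P)
        m=(abs(q[:,1])<22)&(q[:,2]>146)&(q[:,2]<222)&(q[:,0]>-70)&(q[:,0]<70)
        q=q[m]; q=q[np.argsort(-q[:,2])]; print(n,len(q),q[::max(1,len(q)//40)].round(0).astype(int).tolist())
E
python3 -c "
from h import *
lev(['scene4','top4'])"
```

```text
scene4 155 [[0, 6, 217], [1, -10, 214], [2, 0, 213], [1, -10, 211], [4, -10, 206], [3, -11, 203], [2, -1, 202], [2, -8, 201], [1, -10, 199], [2, 6, 197], [5, -12, 196], [1, 11, 194], [3, -12, 193], [2, -1, 191], [2, 13, 189], [6, -11, 187], [1, -11, 186], [4, -10, 183], [6, -10, 182], [1, -10, 180], [5, -13, 179], [1, 4, 177], [12, -7, 176], [2, 13, 173], [1, 11, 172], [9, -8, 170], [1, 10, 170], [6, -10, 169], [1, -19, 169], [1, -10, 168], [10, -13, 168], [4, -10, 168], [4, -16, 167], [-1, -16, 165], [-4, -20, 164], [4, -10, 162], [1, -17, 161], [2, 7, 158], [3, 3, 154], [1, 5, 153], [6, -10, 150], [8, -10, 149], [47, 8, 148], [-1, 6, 148], [23, 4, 147], [8, -11, 147], [36, -15, 147], [56, 6, 147], [24, 14, 147], [39, 0, 146], [5, -13, 146], [45, 10, 146]]
top4 114 [[2, 6, 215], [2, -2, 214], [3, -8, 214], [1, 11, 214], [1, 0, 213], [2, -5, 212], [3, -13, 206], [2, -10, 204], [3, -1, 202], [2, -4, 201], [2, -13, 200], [2, 2, 198], [2, -7, 198], [2, -10, 194], [3, -1, 193], [2, -4, 193], [2, -7, 191], [2, -1, 190], [2, 7, 189], [3, 11, 188], [1, 1, 186], [2, 5, 184], [2, -7, 183], [1, -4, 179], [2, 0, 178], [2, 5, 178], [1, 11, 177], [1, -1, 175], [1, 8, 174], [4, -13, 171], [1, 5, 170], [1, 2, 170], [8, -13, 169], [9, -19, 168], [1, 11, 168], [1, -10, 167], [8, -16, 167], [1, 17, 166], [3, 19, 165], [11, -15, 165], [-6, 19, 164], [12, -11, 164], [5, 17, 164], [1, -18, 164], [-2, -17, 163], [1, -7, 161], [-9, 17, 159], [2, -11, 156], [1, 9, 155], [0, -7, 154], [-1, 5, 152], [7, -11, 152], [0, 9, 151], [41, 1, 148], [41, -2, 146], [-2, 14, 146], [46, -14, 146]]
```

```bash
for i in 1 2; do python3 -m inch '[0.001,0,-0.003,0,0,0,0.024]' | grep force; done; python3 -c "
from h import *
stat()
for n in('scene','top'): snap(n,n+'5')
lev(['top5'])"
```

```text
force: [-11.1, 4.3, 10.3]
force: [-13.0, 6.0, 11.2]
t 6.25 tip case [-32.    0.2 148.2] X [ 0.257  0.004 -0.966] Fcase [-14.2  -1.6  11.2] open 0.0239 q [ 36.   2. -44.  22. -40.   7.]
top5 213 [[31, -8, 211], [30, 0, 208], [28, -6, 207], [31, 4, 205], [28, 5, 204], [30, -11, 201], [28, -1, 198], [27, -4, 198], [27, -10, 196], [25, 6, 195], [26, -13, 194], [27, 4, 192], [23, 2, 190], [24, -12, 189], [23, -1, 188], [22, 1, 187], [21, -5, 186], [20, -3, 184], [20, 12, 183], [18, -13, 182], [16, -8, 181], [14, 8, 179], [15, -6, 178], [18, -13, 177], [15, -9, 175], [13, -10, 174], [11, 12, 172], [13, -13, 171], [8, 4, 169], [9, -10, 168], [8, 1, 167], [13, -19, 166], [7, -5, 165], [9, -12, 165], [15, 16, 164], [11, -18, 163], [3, 16, 162], [9, -19, 160], [6, 6, 158], [3, 11, 155], [7, -8, 154], [6, 4, 152], [34, -10, 147]]
```

The lever is now at about 1.08 rad, so the bar should be at x ≈ -36.2, in its seat with the seal lightly loaded. I'll hold for a moment, back straight off along the tool axis and look.

```bash
python3 -m inch '[0,0,0,0,0,0,0.024,0,0,0,0,0,0,0.024,-0.003,0,0,0,0,0,0.024,-0.006,0,0.002,0,0,0,0.024,-0.015,0,0.002,0,0,0,0.024,-0.03,0,0.01,0,0,0,0.024,-0.03,0,0.02,0,0,0,0.024]'; python3 -c "
from h import *
stat()
for n,(u0,v0,u1,v1),k in(('scene',(260,125,360,215),6),('top',(250,145,350,245),6)):
    s=snap(n,n+'6'); cv2.imwrite('pics/%s6z.png'%n,cv2.resize(s['color'][v0:v1,u0:u1,::-1],None,fx=k,fy=k,interpolation=cv2.INTER_CUBIC))
lev(['top6','scene6'])"
```

```text
clock: 7.22
tool_pos: [0.4226, 0.0939, 0.3935]
orientation: [179.6, 75.2, -31.2]
force: [0.1, 0.3, 0.7]
opening: 0.0239
t 7.225 tip case [-87.3  -1.5 221.4] X [ 0.255 -0.002 -0.967] Fcase [-0.1  0.2  0.7] open 0.0239 q [ 45.  -6. -40.  18. -54.   4.]
top6 296 [[25, -9, 213], [25, -12, 209], [29, 11, 207], [25, 6, 203], [24, 8, 201], [22, 4, 198], [22, -13, 195], [22, -7, 193], [19, -1, 192], [22, -13, 190], [18, 7, 188], [18, 4, 186], [15, 0, 183], [13, -13, 181], [13, 10, 179], [12, 9, 176], [11, 3, 174], [11, -9, 171], [10, -3, 171], [10, 12, 168], [5, 17, 166], [16, -14, 165], [8, -10, 164], [2, 18, 161], [9, -19, 160], [4, -19, 159], [-5, -19, 157], [-14, 17, 156], [3, 7, 155], [-37, -2, 154], [-33, 1, 154], [-35, -4, 153], [4, 11, 153], [2, -8, 152], [-34, 3, 151], [-40, 4, 151], [7, -2, 151], [5, 3, 150], [-1, -7, 149], [-37, 19, 148], [-36, 14, 147], [-35, -16, 147], [52, 0, 146]]
scene6 336 [[27, 2, 214], [26, 7, 209], [27, -4, 206], [24, 2, 204], [25, -10, 200], [23, 11, 197], [25, -12, 195], [21, -9, 193], [20, -4, 191], [18, 4, 189], [18, 12, 187], [17, 2, 184], [16, 5, 181], [12, 7, 180], [14, 14, 178], [17, -12, 175], [12, -6, 173], [7, 1, 170], [13, -11, 168], [15, -13, 166], [11, 19, 166], [14, -14, 164], [9, -17, 162], [0, 17, 160], [5, 8, 159], [-9, 20, 157], [-12, 18, 157], [1, -10, 156], [0, 9, 155], [-36, -5, 155], [-13, -16, 154], [5, 2, 154], [4, 12, 153], [-25, -16, 152], [-35, 6, 151], [-38, -19, 150], [0, 10, 150], [-28, -19, 149], [49, 1, 148], [53, -11, 147], [-1, 7, 147], [28, 3, 146]]
```

View pics/scene6z.png

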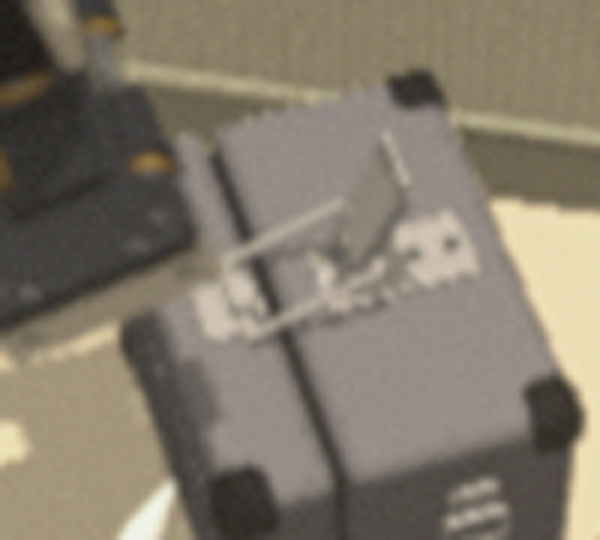

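View pics/top6z.png

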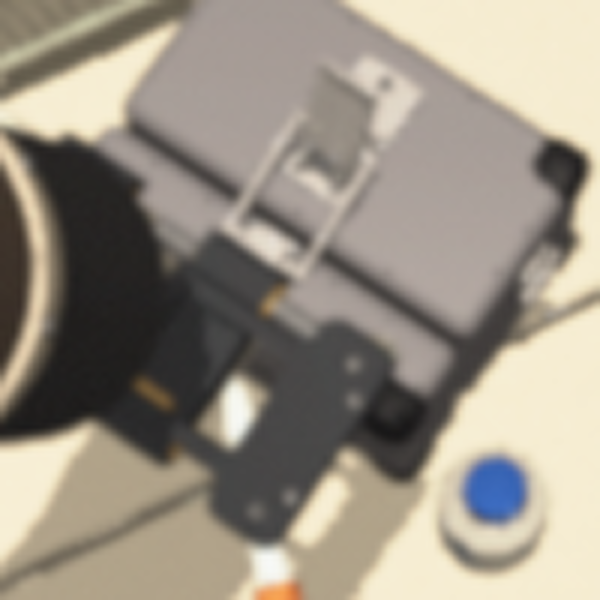

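The bar is seated: its ends read (-37, 19, 148) and (-35, -16, 147) at the top of the wire, so it lies at seat height under the lip. The lever is at 1.16 rad, exactly as the geometry predicts for a seated bar. Next I'll close the fingers, tilt to 35° to stay clear of the instrument, and push the lever back and down.

```bash
python3 -c "
from h import *
plan([0,0,207],35,5)"
```

```text
turn deg [ 0.08 20.14  0.23] tip now [-8.780e+01 -2.000e-01  2.233e+02]
[0.0081, -0.0001, -0.0036, 0.02, 4.03, 0.05]
[0.0092, -0.0001, -0.003, 0.02, 4.03, 0.05]
[0.0103, -0.0001, -0.0024, 0.02, 4.03, 0.05]
[0.0113, -0.0002, -0.0017, 0.02, 4.03, 0.05]
[0.0123, -0.0002, -0.0009, 0.02, 4.03, 0.05]
```

```bash
python3 -m inch '[0.008,0,-0.004,0,4,0,0, 0.009,0,-0.003,0,4,0,0, 0.010,0,-0.002,0,4,0,0, 0.011,0,-0.002,0,4,0,0, 0.012,0,-0.001,0,4,0,0, 0,0,0,0,0,0,0]'; python3 -c "
from h import *
stat(); plan([14,0,195],35,3)"
```

```text
clock: 8.07
tool_pos: [0.4528, 0.0813, 0.3565]
orientation: [-179.4, 54.9, -29.9]
force: [-0.5, -1.2, 0.2]
opening: 0.0004
t 8.075 tip case [  2.1   5.  211. ] X [ 0.576  0.009 -0.818] Fcase [ 0.2 -1.3  0.2] open 0.0004 q [ 35.  -4. -58.  62. -36. -28.]
turn deg [ 0.08 -0.14  0.5 ] tip now [  2.1   5.  211. ]
[0.0066, 0.0012, -0.0003, 0.03, -0.05, 0.17]
[0.0066, 0.0012, -0.0003, 0.03, -0.05, 0.17]
[0.0066, 0.0012, -0.0003, 0.03, -0.05, 0.17]
```

Joint 3 is near its limit again, so I'll back the tilt off to 24° and move to y = -6 for clearance.

```bash
python3 -c "
from h import *
plan([4,-6,205],24,3)"
```

```text
turn deg [  0.12 -11.14   0.49] tip now [  2.1   5.  211. ]
[0.0023, 0.0032, -0.0109, 0.04, -3.71, 0.16]
[0.0024, 0.0032, -0.011, 0.04, -3.71, 0.16]
[0.0024, 0.0032, -0.0112, 0.04, -3.71, 0.16]
```

```bash
python3 -m inch '[0.002,0.003,-0.011,0,-3.7,0.2,0, 0.002,0.003,-0.011,0,-3.7,0.2,0, 0.002,0.003,-0.011,0,-3.7,0.2,0, 0,0,0,0,0,0,0]'; python3 -c "
from h import *
stat(); plan([14,-6,196],24,3);"
```

```text
clock: 8.57
tool_pos: [0.4716, 0.0549, 0.3646]
orientation: [178.8, 67.0, -31.9]
force: [0.9, 0.0, -0.6]
opening: 0.0004
t 8.575 tip case [ -1.2 -11.  200.7] X [ 0.39  -0.008 -0.921] Fcase [ 0.7  0.5 -0.6] open 0.0004 q [ 36.  -2. -47.  33. -41.  -1.]
turn deg [ 0.17  1.04 -0.44] tip now [ -1.2 -11.  200.7]
[0.0034, -0.0012, -0.003, 0.06, 0.35, -0.15]
[0.0034, -0.0012, -0.003, 0.06, 0.35, -0.15]
[0.0035, -0.0012, -0.0029, 0.06, 0.35, -0.15]
```

```bash
python3 -m inch '[0.0034,-0.0012,-0.003,0,0.3,-0.1,0, 0.0034,-0.0012,-0.003,0,0.3,-0.1,0, 0.0034,-0.0012,-0.003,0,0.3,-0.1,0]'; python3 -c "
from h import *
stat(); plan([30,-6,187],24,5);"
```

```text
clock: 8.95
tool_pos: [0.4829, 0.0514, 0.357]
orientation: [179.3, 66.1, -31.3]
force: [-0.8, 0.5, -0.2]
opening: 0.0008
t 8.95 tip case [ 13.   -7.5 194.3] X [ 0.405 -0.004 -0.914] Fcase [-0.9  0.  -0.2] open 0.0008 q [ 34.  -0. -47.  36. -39.  -3.]
turn deg [ 0.29  0.11 -0.2 ] tip now [ 13.   -7.5 194.3]
[0.0027, -0.0002, -0.0025, 0.06, 0.02, -0.04]
[0.0027, -0.0002, -0.0025, 0.06, 0.02, -0.04]
[0.0027, -0.0002, -0.0025, 0.06, 0.02, -0.04]
[0.0027, -0.0002, -0.0025, 0.06, 0.02, -0.04]
[0.0027, -0.0002, -0.0025, 0.06, 0.02, -0.04]
```

```bash
python3 -m inch '[0.0027,-0.0002,-0.0025,0,0,0,0, 0.0027,-0.0002,-0.0025,0,0,0,0,0.0027,-0.0002,-0.0025,0,0,0,0]' | grep force;python3 -m inch '[0.0027,-0.0002,-0.0025,0,0,0,0, 0.0027,-0.0002,-0.0025,0,0,0,0]' | grep force; python3 -c "
from h import *
stat(); plan([43,-6,172],24,5);
for n in('scene','top'): snap(n,n+'7')
lev(['scene7'])"
```

```text
force: [-2.9, 2.2, -0.6]
force: [-2.8, 0.9, 0.6]
t 9.575 tip case [ 30.6  -7.3 185.6] X [ 0.404 -0.005 -0.915] Fcase [-2.8 -0.7  0.6] open 0.0002 q [ 32.   1. -47.  37. -36.  -2.]
turn deg [ 0.29  0.15 -0.28] tip now [ 30.6  -7.3 185.6]
[0.0035, -0.0001, -0.0011, 0.06, 0.03, -0.06]
[0.0035, -0.0001, -0.0011, 0.06, 0.03, -0.06]
[0.0035, -0.0001, -0.0011, 0.06, 0.03, -0.06]
[0.0035, -0.0001, -0.0011, 0.06, 0.03, -0.06]
[0.0035, -0.0001, -0.0011, 0.06, 0.03, -0.06]
scene7 73 [[41, 2, 194], [10, 17, 161], [5, 17, 158], [-35, 7, 158], [9, 20, 157], [-33, -4, 156], [4, 19, 156], [-32, -1, 156], [-30, -2, 155], [-33, 5, 155], [-39, 1, 155], [-31, 5, 155], [-34, 0, 155], [8, 19, 155], [-35, 6, 154], [1, 19, 154], [-31, 2, 154], [-32, 8, 154], [-36, -5, 154], [-31, -4, 154], [-37, 7, 154], [-38, 5, 154], [-19, 17, 153], [-38, -4, 153], [-35, -2, 153], [-33, 4, 153], [-12, 18, 153], [-16, 19, 153], [-29, 9, 153], [-37, 0, 153], [-35, 5, 152], [-29, 3, 152], [-36, 3, 152], [-33, -4, 152], [-28, -17, 151], [-22, 16, 151], [-27, 15, 151], [-35, -18, 151], [-31, -4, 151], [-37, 16, 151], [-34, -6, 151], [-32, -7, 150], [-17, 18, 150], [-37, -14, 150], [-29, -19, 150], [-21, 20, 150], [-26, 19, 150], [-35, -8, 150], [-36, 19, 149], [-36, -4, 149], [-29, -4, 149], [-23, 21, 149], [-29, -6, 149], [-28, 20, 149], [-32, 16, 148], [-32, -14, 148], [-24, 19, 148], [-34, 17, 148], [-35, -9, 148], [-35, 14, 148], [-32, -7, 148], [-33, -19, 148], [-31, 19, 147], [-25, -16, 147], [-30, -8, 147], [-32, -16, 147], [-63, 18, 147], [-30, -16, 147], [-33, 21, 147], [-35, -17, 146], [-39, 2, 146], [-36, -5, 146], [-47, -1, 146]]
```

The bar is still in the keeper and the cover is being drawn in. I'll continue down.

```bash
python3 -m inch '[0.0035,0,-0.001,0,0,0,0, 0.0035,0,-0.001,0,0,0,0,0.0035,0,-0.001,0,0,0,0]' | grep force;python3 -m inch '[0.0035,0,-0.001,0,0,0,0, 0.0035,0,-0.001,0,0,0,0]' | grep force; python3 -c "
from h import *
stat(); plan([51,-6,166],24,3);plan([57,-6,159],24,5)"
```

```text
force: [-2.3, 1.0, 1.3]
force: [-0.6, 0.1, -0.0]
t 10.3 tip case [ 43.3  -7.1 171.2] X [ 0.405 -0.004 -0.914] Fcase [-0.6 -0.3 -0. ] open 0.0004 q [ 29.   3. -48.  40. -33.  -3.]
turn deg [ 0.29  0.11 -0.26] tip now [ 43.3  -7.1 171.2]
[0.0026, -0.0001, -0.0015, 0.1, 0.04, -0.09]
[0.0026, -0.0001, -0.0015, 0.1, 0.04, -0.09]
[0.0026, -0.0001, -0.0015, 0.1, 0.04, -0.09]
turn deg [ 0.29  0.11 -0.26] tip now [ 43.3  -7.1 171.2]
[0.0033, -0.0001, -0.0014, 0.06, 0.02, -0.05]
[0.0033, -0.0001, -0.0014, 0.06, 0.02, -0.05]
[0.0033, -0.0001, -0.0014, 0.06, 0.02, -0.05]
[0.0033, -0.0001, -0.0014, 0.06, 0.02, -0.05]
[0.0033, -0.0001, -0.0014, 0.06, 0.02, -0.05]
```

Force has dropped to zero, so the lever may already have snapped over. I'll finish the stroke and check.

```bash
python3 -m inch '[0.0033,0,-0.0014,0,0,0,0, 0.0033,0,-0.0014,0,0,0,0,0.0033,0,-0.0014,0,0,0,0]' | grep force;python3 -m inch '[0.0033,0,-0.0014,0,0,0,0]' | grep force;python3 -m inch '[0.0033,0,-0.0014,0,0,0,0]' | grep force; python3 -c "
from h import *
stat()"
```

```text
force: [-0.6, -0.5, -0.7]
force: [0.1, -0.6, -1.3]
force: [-5.8, 2.5, 7.1]
t 10.925 tip case [ 57.5  -6.8 158.2] X [ 0.405 -0.004 -0.914] Fcase [-6.2 -0.8  7.1] open 0.0005 q [ 27.   5. -48.  43. -31.  -3.]
```

```bash
python3 -m inch '[0.001,0,0.0004,0,0,0,0]' | grep force; python3 -m inch '[-0.01,0,0,0,0,0,0,-0.03,0,0,0,0,0,0,-0.03,0,0.02,0,0,0,0,-0.03,0,0.03,0,-2,0,0,-0.02,0,0.03,0,-2,0,0,-0.01,0.02,0.02,0,-2,0,0,0,0.03,0.02,0,-2,0,0,0,0,0,0,0,0,0]'; python3 -c "
from h import *
stat()
for n,(u0,v0,u1,v1),k in(('scene',(260,125,360,215),6),('top',(250,125,350,225),6)):
    s=snap(n,n+'8'); cv2.imwrite('pics/%s8z.png'%n,cv2.resize(s['color'][v0:v1,u0:u1,::-1],None,fx=k,fy=k,interpolation=cv2.INTER_CUBIC))
lev(['top8','scene8'])"
```

```text
force: [-11.2, 2.8, 13.8]
clock: 12.05
tool_pos: [0.3506, 0.071, 0.3998]
orientation: [179.5, 74.6, -31.0]
force: [0.8, 0.9, 0.4]
opening: 0.0001
t 12.05 tip case [-135.6  -57.8  228.2] X [ 0.265 -0.001 -0.964] Fcase [0.2 1.1 0.4] open 0.0001 q [ 53. -16. -46.  18. -59.  -2.]
top8 364 [[58, 10, 161], [34, 11, 158], [61, 3, 158], [53, 6, 158], [62, -3, 157], [23, 3, 157], [13, 5, 157], [59, 7, 156], [26, 5, 156], [31, 6, 156], [38, 11, 156], [40, 12, 155], [44, 12, 155], [24, -5, 155], [28, 7, 155], [1, -9, 155], [53, -6, 155], [61, 5, 154], [34, -1, 154], [44, -6, 154], [60, -2, 154], [59, -5, 154], [61, -13, 154], [59, 4, 153], [-31, 8, 153], [19, 3, 153], [29, -7, 153], [43, 5, 152], [5, 0, 152], [30, 6, 151], [-11, -20, 150], [-38, 6, 150], [-2, 17, 150], [-32, 1, 149], [-18, -19, 149], [17, -19, 148], [17, 18, 148], [-1, 8, 147], [14, -18, 147], [-8, -18, 146], [-32, 17, 146]]
scene8 404 [[64, 9, 163], [32, -11, 160], [53, 4, 159], [39, -1, 159], [28, -9, 158], [11, 6, 158], [49, 9, 158], [3, -12, 157], [33, 3, 157], [55, -4, 157], [-33, -5, 156], [38, -2, 156], [45, 2, 156], [32, -5, 156], [54, 9, 156], [1, 5, 156], [63, 12, 155], [-32, -1, 155], [51, 5, 155], [30, 2, 155], [42, 2, 154], [22, -1, 154], [57, 3, 154], [-34, 1, 154], [23, 3, 154], [-1, -10, 153], [-36, 5, 153], [6, 3, 152], [1, 5, 152], [17, -6, 151], [-5, 17, 151], [5, 17, 150], [-12, 17, 150], [12, 7, 149], [0, 17, 149], [-9, 17, 148], [-7, 17, 148], [12, -7, 147], [-15, -16, 147], [67, -13, 147], [-3, -7, 146]]
```

View pics/scene8z.png

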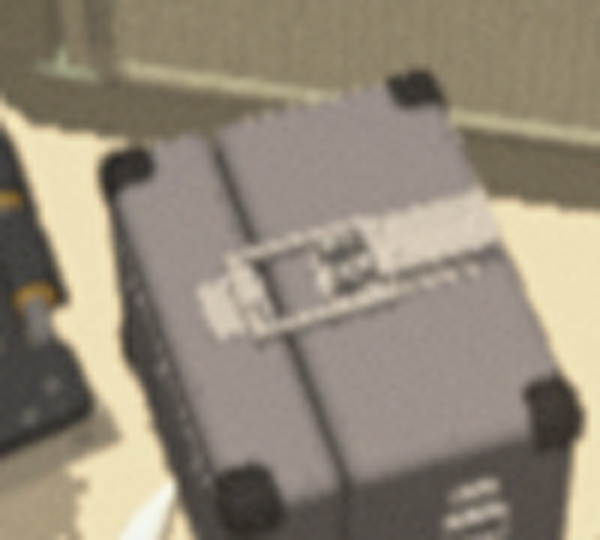

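View pics/top8z.png

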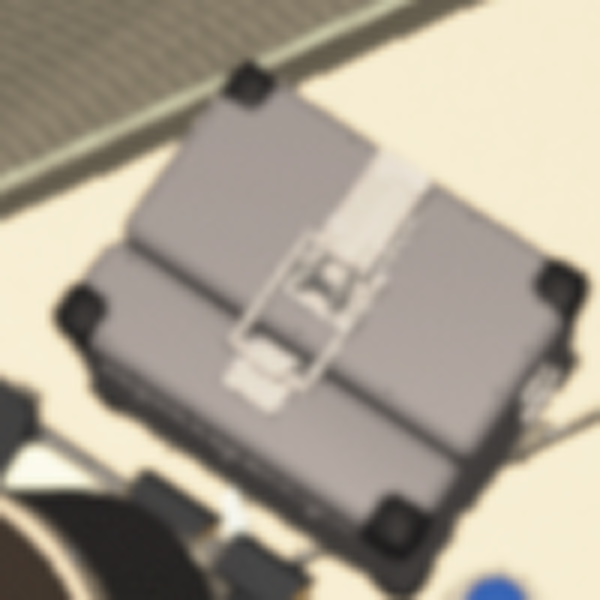

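The lever lies flat, the bar is behind the lip and the gap has narrowed. One last numeric check before I hand in.

Run:
```python
from h import *
for n in('top8','scene8'):
    s=load(n); uv,P=cloud(s,230,110,370,250); q=tocase(P)
    m=(abs(q[:,1])<11)&(q[:,0]>22)&(q[:,0]<62)&(q[:,2]>145)&(q[:,2]<175)
    print(n,'lever slope,z@pivot',np.polyfit(q[m][:,0]-6,q[m][:,2],1).round(3))
    m=(abs(q[:,1])<80)&(q[:,2]>133)&(q[:,2]<147)&(q[:,0]<80)&(q[:,0]>-90); print(' front edge x',np.percentile(q[m][:,0],[.3,1]).round(1))
    s0=load(n[:-1]+'0'); q0=tocase(cloud(s0,230,110,370,250)[1]); m=(abs(q0[:,1])<80)&(q0[:,2]>133)&(q0[:,2]<147)&(q0[:,0]<80)&(q0[:,0]>-90); print(' before',np.percentile(q0[m][:,0],[.3,1]).round(1))
    # bystander colours
for c in('scene','top'):
  for nm,lo,hi in(('blue',(100,150,60),(125,255,255)),('orange',(6,180,140),(14,255,255)),('red',(0,190,120),(4,255,255))):
    r=[]
    for k in('0','8'):
        h=cv2.cvtColor(load(c+k)['color'],cv2.COLOR_RGB2HSV); mk=cv2.inRange(h,lo,hi); mk[:, :190]=0; mk[:,345:]=0; mk[:135]=0;mk[255:]=0
        ys,xs=np.nonzero(mk); r.append((len(xs),np.round(xs.mean(),1) if len(xs) else 0,np.round(ys.mean(),1) if len(xs) else 0))
    print(c,nm,r)
```

```text
top8 lever slope,z@pivot [4.00000e-03 1.55026e+02]
 front edge x [-68.6 -67.3]
 before [-71.3 -70.2]
scene8 lever slope,z@pivot [2.3000e-02 1.5504e+02]
 front edge x [-67.7 -66.9]
 before [-70.5 -69.7]
scene blue [(68, np.float64(307.9), np.float64(232.5)), (73, np.float64(307.7), np.float64(232.6))]
scene orange [(30, np.float64(268.0), np.float64(240.0)), (37, np.float64(267.9), np.float64(239.9))]
scene red [(20, np.float64(231.0), np.float64(135.8)), (0, 0, 0)]
top blue [(55, np.float64(332.1), np.float64(226.3)), (54, np.float64(332.1), np.float64(226.2))]
top orange [(0, 0, 0), (14, np.float64(295.9), np.float64(244.9))]
top red [(20, np.float64(203.2), np.float64(148.1)), (5, np.float64(202.8), np.float64(147.8))]
```

View pics/scene8.png

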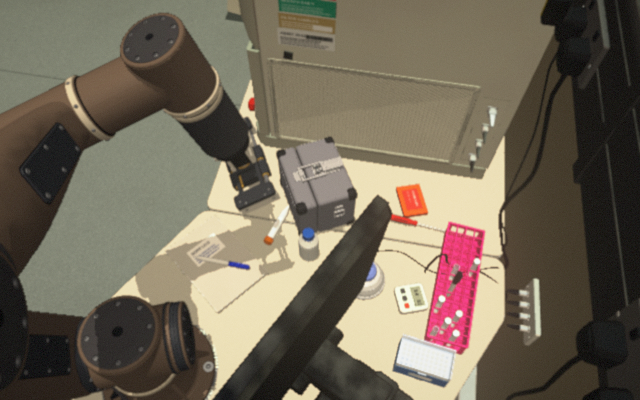

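The lever's slope is 0.00 to 0.02 rad with its face at z = 155 mm (expected 155), and the cover is drawn in by about 3 mm. The blue and orange caps have not moved. The ethanol bottle is hidden behind the arm, which never came near bottle height. Handing in.

```bash
python3 -m inch '[0,0,0,0,0,0,0,0,0,0,0,0,0,0]'; python3 -c "
from h import *
print(ctrl.close_job()); stat()"
```

```text
clock: 12.4
tool_pos: [0.353, 0.0727, 0.4005]
orientation: [179.5, 74.5, -31.0]
force: [0.8, -0.2, 0.4]
opening: 0.0002
the job is handed in; nothing more can be done
None
the job is handed in; nothing more can be done
```

The latch is hooked and closed, the arm is clear of everything, and the job was handed in at about 12.4 s of the 45 s allowed. I pressed the loop bar down with the fingers either side of the keeper, pushed it back under the lip, then pressed the lever over centre and backed off.

**Checks that agreed**
- **Hooking:** with the fingers off, the lever stood at about 1.16 rad, the angle the geometry gives for a seated bar. The top of the bar read z ≈ 148 mm at x ≈ -36 mm, which puts its centre at seat height.
- **Lever:** its slope measured 0.00 rad from the top camera and 0.02 rad from the scene camera, with the face at 155 mm as expected. It stayed down after I let go.
- **Bystanders:** the blue and orange caps and the timer are where they were.

**Less certain**
- **Cover:** its front edge moved back about 3 mm. That puts it near 0.01 to 0.015 rad against the 0.018 limit, but the reading is only good to about 1 mm.
- **Ethanol bottle:** the arm hid it in the last scene picture, so I did not measure it directly. The fingertips stayed above its height everywhere near it.
- **Joint 3:** it twice reached about -58.2°, just inside its -58.28° limit, while the tool was tilted 35°. The first time, the wrist force read about 40 N for a moment with nothing touched. I then reduced the tilt.

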